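# Draw the interlocked bolt of an equipment case

## Robot

A 6-joint arm with a two-finger parallel gripper is mounted at the origin on the work surface. World frame = base frame: x ahead of the robot, y to its left, z up, the work surface at z = 0. Lengths are in m, angles in rad, forces in N, time in s.
With the tool pointing down it reaches from about 0.425 to 0.925 m from the base axis. Payload 12.5 kg.
Tool frame: the origin (TCP) lies on the centre line of the jaws, within the pads' length; the fingertips stand 25 mm ahead of it and the grasp point (between the pads) lies 6 mm ahead of it; x points along the fingers, y is the direction in which the jaws open and shut, and the axes are right-handed (so a half turn about x gives the same grasp; the last joint's range is limited). The gripper opens to 85 mm and grips with 20 to 120 N. Pads are 22 mm wide; open, the fingers measure 114 mm over their backs; the gripper's body (76 mm by 85 mm) begins 54 mm behind the grasp point. The pads swing forward as they close: fully open they stand 13 mm farther back than shut.
Start: joints at [1.233, 0.491, 1.559, -0, 1.092, -0.106], TCP at [0.144, 0.608, 0.223] pointing down, gripper open.
Joint ranges: [-3.1, 3.1], [-0.84, 2.19], [0.05, 2.79], [-1.13, 4.28], [0.06, 2.93], [-2.69, 2.69]. Speed limits (rad/s): [2.22, 2.22, 2.79, 3.14, 3.14, 3.14].

## Interface

Orientations are given as a unit quaternion [w, x, y, z].
In Python, from rig import observe, read_camera, camera_info, sign_off gives the robot as it stands. The module is installed in compiled form; this text tells all that it offers.
- The arm moves only by the shell command python3 -m jog 'ROWS'. ROWS is JSON, a list of rows, each a list of 3 entries, a list of its own where there are three numbers: the shift along the tool's x, y, z in m, then the turn about the tool's x in rad, then the opening in per cent of the stroke, from 0 (shut) to 100 (fully open). A call has 1 to 8 rows; each row is the pose to reach, as a shift and turn from the pose commanded when the call began, along the tool's axes at that moment; what a row does not reach only later rows make up. A row lasts 1/12 s, in which the tool goes at most 41.7 mm and 7.16 degrees, less where a joint would pass 70% of its speed; a pose out of reach is approached as far as the arm can. A call with a gripper value outside its range is refused whole. The fingers move at their own pace and stop on an object; the grip force is fixed at half the most. Time passes only in rows, so rows that repeat a pose let the fingers close. It gives the time, the measured TCP pose, the force and the opening at its end, in the units of the state.
- observe(): the state, without advancing time (a new reading comes with each control period).
- read_camera(name): name is "side" or "top" or "wrist"; returns (picture, depth): 420x560x3 uint8, red, green, blue; 420x560 float32, m along the optical axis (not along the pixel's ray), 0 where there is no reading.
- camera_info(name): a dict with "intrinsics" (3x3 intrinsics, pixels), "dist" ([k1, k2, p1, p2, k3] as OpenCV has them; the pictures are not rectified), "R" (3x3) and "t" (3): a world point X has camera coordinates R X + t; the wrist camera has in their place "T_tool_cam" (4x4, takes a point from camera to tool coordinates, whose origin is the TCP and whose axes are the tool frame's). Camera axes: x right, y down, z forward; pixel columns grow to the right and rows downward; lengths in m; the calibration is good to about 2 mm. A picture is of the moment at which its call begins: read the wrist's pose just before it. camera_info takes no time and is no camera call.
- sign_off(): hands the job in, once; it reports no verdict.
The state is a dict: "time": time; "joint_positions": joint angles; "joint_vel": joint speeds; "joint_efforts": joint torques, N m; "ee_pos": TCP position; "eef_rot": TCP orientation; "wrist_force": force on the tool from outside, world axes, zero at the start; "torque": the same for the moment, N m; "width": finger opening in m.
Only numpy, scipy, OpenCV 4.12 (cv2) and the standard library are available. Lean on these libraries where they do the work, as an engineer would, in place of code of your own. Each camera call takes 0.05 s, during which the arm holds its last target.

## Task

Unlock the hatch on top of the grey equipment case: with one fingertip hold the spring catch (the long black press bar) down, and while it is held down push the bolt's upright tab along with the other fingertip until the bolt is fully drawn out of its keeper. Then let the catch spring back up, so that it locks the drawn bolt, and move clear. Nothing is to be picked up: leave the loose things around and on the case where they stand.

Things in the scene. Friction and masses are not known exactly. Their poses are not given: they have to be found in the camera images.
- case: Grey equipment case, a fixed box 220 (its x) x 300 (its y) x 90 mm high on the bench, yaw within 0.7 rad. Origin: centre of its underside, z up. On its top lies the bolt, a flat steel bar 16 mm wide along the case's y at x = -25 mm, its upper face 19 mm above the case top; beside it at x = +25 mm runs the black press bar of the catch. Between the two nothing is higher than 19 mm above the case top.
- keeper (a point): Top of the keeper strap on the case that the bolt's -y end enters when locked, at case (-25, -113, 113) mm. Two guide straps like it (30 mm in x, 10 mm in y, tops 23 mm above the case top) hold the bar at case y = -78 and +70 mm.
- tab (a point): Centre of the top edge of the bolt's upright steel push tab; moves with the bolt. The tab is a plate 24 mm wide (case x), 8 mm thick (case y), rising from 19 to 52 mm above the case top. With the bolt locked home it is at case (-25, -21, 142) mm. Push its -y face towards the case's +y to draw the bolt.
- catch_top (a point): Centre of the upper face of the catch's black press bar; moves with it. The bar is 24 mm wide (case x), 110 mm long (case y), 8 mm thick, so a fingertip can slide along it while pressing. Released it is at case (25, -18, 126) mm, 36 mm above the case top. Its centre line is 50 mm from the tab's, across the bolt.
- catch (a joint): Travel of the catch in m: 0 released (up), 0.010 fully down on its stop; pressed straight down, it springs up when let go (3.6 N to start, 6.6 N at the stop). Its pawl blocks the bolt's teeth until pressed more than 0.004. Even fully down, the press bar's upper face is 7 mm above the bolt bar's.
- bolt (a joint): Travel of the bolt in m along the case's +y: 0 locked home, 0.042 fully drawn on its stop; starts between 0 and 0.004. About 2.5 N of friction; stays where it is left. With the catch up it moves only within a notch: 0 to 0.006, 0.018 to 0.024 or 0.036 to 0.042, so the catch must be held down all the way; it can rise again only in a notch.
- tub: Bystander: loose yellow tub with white lid, 64 mm diameter, 85 mm high, standing on the bench beside the case's +y end. Origin: centre of its underside. Leave alone.
- driver: Bystander: loose screwdriver with black handle, 190 mm long, lying on the bench beyond the case. Its origin is about the middle of its underside. Leave alone.
- carton: Bystander: loose cardboard carton 70 x 90 x 45 mm standing on the bench beside the case's -y end. Origin: centre of its underside. Leave alone.
- standoff: Bystander: loose turned aluminium standoff, 26 mm diameter at the foot, 32 mm high, standing on the case's top near its +x edge. Origin: centre of its underside. Leave alone.

How it is judged:
On the way, in this order (a step that is already met when the one before it is completed fails the run):
1. a finger holds the catch down (more than 3.5 mm) while the bolt is still in its locked notch (contact force between catch and the fingers above 0.5 N and value of joint catch above 0.0035 m and value of joint bolt below 0.009 m), for 0.1 s.
2. the bolt is fully drawn (more than 37 mm) with a finger still holding the catch down (contact force between catch and the fingers above 0.5 N and value of joint catch above 0.0035 m and value of joint bolt above 0.037 m).
At the end, for the whole second after the job is handed in: The bolt is drawn at least 37 of its 42 mm and at rest, the catch has sprung back up (less than 2 mm down), and the tub, screwdriver, carton and standoff are within 20 mm of where they started (value of joint bolt above 0.037 m and velocity of joint bolt between -0.005 and 0.005 m/s and value of joint catch below 0.002 m and distance of each of tub, driver, carton, standoff from where it was at the start of the episode below 0.02 m); the robot touches nothing.
It fails at once if the tub is lifted, carried or pushed more than 20 mm (distance of tub from where it was at the start of the episode above 0.02 m).
It fails at once if the driver is lifted, carried or pushed more than 20 mm (distance of driver from where it was at the start of the episode above 0.02 m).
It fails at once if the carton is lifted, carried or pushed more than 20 mm (distance of carton from where it was at the start of the episode above 0.02 m).
It fails at once if the standoff is lifted, carried or pushed more than 20 mm (distance of standoff from where it was at the start of the episode above 0.02 m).
It also fails if it takes over 40 s, if anything falls off the work surface, if the arm or the gripper's body presses on something with over 40 N, if the wrist force passes 120 N, or if a joint passes its speed limit or range.

## Working session

There is one attempt and no reset: what is moved stays moved. The work goes in short steps, Python scripts to look and compute and a shell command to move; the robot and the scene stay as the last step left them, time stands still between calls to the robot, and variables do not carry over. Pictures are saved under pics/ and viewed, and the job is handed in when it is done.

```bash
mkdir -p pics; python3 - <<'E'
from rig import *
import cv2,numpy as np
s=observe();print({k:np.round(v,3).tolist() for k,v in s.items()})
for n in("side","top","wrist"):
    p,d=read_camera(n);cv2.imwrite(f"pics/{n}0.png",p[:,:,::-1]);np.savez(f"{n}0.npz",p=p,d=d)
    i=camera_info(n);print(n,{k:np.round(v,4).tolist() for k,v in i.items() if not isinstance(v,str)})
E
```

```text
{'time': 0.0, 'joint_positions': [1.233, 0.492, 1.559, -0.0, 1.092, -0.106], 'joint_vel': [-0.001, 0.001, -0.0, 0.0, -0.0, 0.0], 'joint_efforts': [-0.001, -61.847, -26.158, -0.0, 0.004, 0.0], 'ee_pos': [0.143, 0.608, 0.223], 'eef_rot': [0.702, 0.081, 0.702, -0.082], 'wrist_force': [-0.314, 0.136, 0.119], 'torque': [-0.047, -0.011, -0.021], 'width': 0.085}
side {'intrinsics': [[534.4484, 0.0, 277.251], [0.0, 534.4484, 214.3911], [0.0, 0.0, 1.0]], 'dist': [0.0191, 0.0, 0.0, 0.0, 0.0], 'R': [[0.7536, -0.6571, -0.014], [-0.4585, -0.5104, -0.7275], [0.4709, 0.5547, -0.686]], 't': [-0.4045, 0.3768, 0.8543]}
top {'intrinsics': [[408.9547, 0.0, 284.2309], [0.0, 408.9547, 210.4196], [0.0, 0.0, 1.0]], 'dist': [0.0342, 0.0, 0.0, 0.0, 0.0], 'R': [[-0.042, -0.9991, -0.0064], [-0.9777, 0.0425, -0.2055], [0.2056, -0.0024, -0.9786]], 't': [0.0632, 0.6172, 0.9697]}
wrist {'intrinsics': [[297.4089, 0.0, 279.8483], [0.0, 297.4089, 211.094], [0.0, 0.0, 1.0]], 'dist': [-0.0482, 0.0, 0.0, 0.0, 0.0], 'T_tool_cam': [[0.0001, -0.3089, 0.9511, -0.1504], [1.0, 0.0012, 0.0003, 0.0002], [-0.0012, 0.9511, 0.3089, -0.081], [0.0, 0.0, 0.0, 1.0]]}
```

View pics/side0.png

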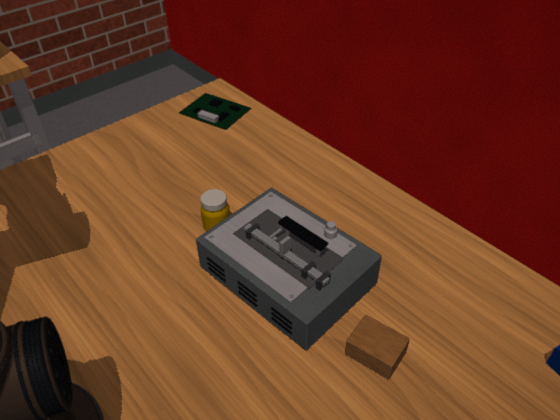

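View pics/top0.png

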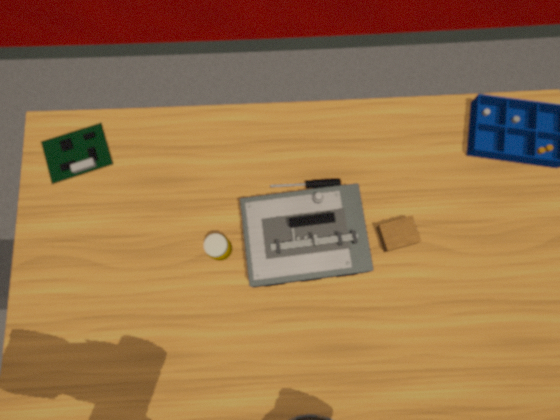

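View pics/wrist0.png

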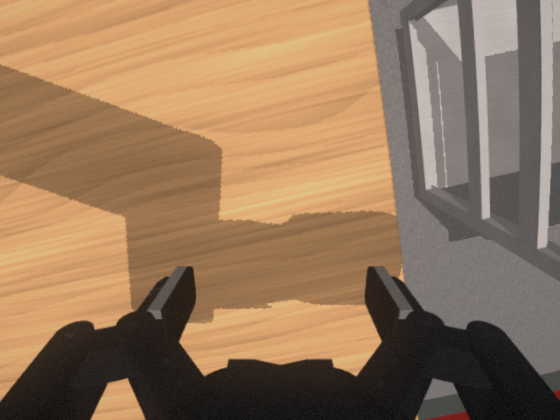

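The side view shows the bolt, with its tab at about (283,240), and the black press bar at (303,232). In the top view the case is centred at about (305,235) and the keeper is at its right end (world -y). Next I'll measure the case pose.

```bash
cat > h.py <<'E'
import numpy as np,cv2
from rig import *
def load(n,k):
    z=np.load(f"{n}{k}.npz");return z['p'],z['d']
def cloud(n,d,tcp=None):
    i=camera_info(n);K=np.array(i['intrinsics']);D=np.array(i['dist'])
    v,u=np.mgrid[:420,:560];pt=np.stack([u,v],-1).reshape(-1,1,2).astype(float)
    r=cv2.undistortPoints(pt,K,D).reshape(420,560,2)
    C=np.dstack([r*d[...,None],d])
    R=np.array(i['R']);t=np.array(i['t'])
    return (C-t)@R
def ray(n,uv):
    i=camera_info(n);K=np.array(i['intrinsics']);D=np.array(i['dist'])
    r=cv2.undistortPoints(np.array(uv,float).reshape(-1,1,2),K,D).reshape(-1,2)
    R=np.array(i['R']);t=np.array(i['t'])
    return -R.T@t,np.c_[r,np.ones(len(r))]@R
def onplane(n,uv,z):
    o,r=ray(n,uv);return o+r*((z-o[2])/r[:,2])[:,None]
E
python3 - <<'E'
from h import *
for n in("top","side"):
    p,d=load(n,0);X=cloud(n,d)
    reg=(d>0)&(X[...,0]>.3)&(X[...,0]<.9)&(abs(X[...,1])<.4)
    tb=reg&(X[...,2]<.03);print(n,"table z",np.median(X[...,2][tb]))
    m=reg&(X[...,2]>.08)&(X[...,2]<.100)
    m=cv2.morphologyEx(m.astype(np.uint8),cv2.MORPH_OPEN,np.ones((3,3)))
    k,l,st,_=cv2.connectedComponentsWithStats(m);j=1+np.argmax(st[1:,4]);m=l==j
    print("topz",np.median(X[...,2][m]),st[j])
    P=X[m][:,:2].astype(np.float32)
    print(cv2.minAreaRect(P*1000))
    # press bar: dark pixels within height >.105
    dark=reg&(X[...,2]>.112)&(X[...,2]<.14)&(p.max(2)<40)
    print("dark",dark.sum(),cv2.minAreaRect((X[dark][:,:2]*1000).astype(np.float32)),X[dark].mean(0),np.median(X[dark][:,2]))
    hi=reg&(X[...,2]>.136)&(p.max(2)>40)
    print("hi",hi.sum(),X[hi][:,:].round(3)[:20].tolist())
for n,b in(("top",(200,160,440,300)),("side",(180,170,420,390))):
    p,_=load(n,0);c=p[b[1]:b[3],b[0]:b[2],::-1];cv2.imwrite(f"pics/{n}0z.png",cv2.resize(c,None,fx=2.6,fy=2.6,interpolation=3))
E
```

```text
top table z -5.254784793615031e-05
topz 0.09150459330111821 [ 240  183  133  104 9561]
((555.6435546875, -12.012847900390625), (220.17642211914062, 300.0743713378906), 5.030518531799316)
dark 335 ((581.5846557617188, -25.71831512451172), (20.07843780517578, 102.75775146484375), 5.085149765014648) [ 0.58190884 -0.02554141  0.12592626] 0.12599733506059335
hi 37 [[0.542, -0.029, 0.142], [0.542, -0.031, 0.144], [0.542, -0.034, 0.143], [0.54, -0.029, 0.141], [0.539, -0.031, 0.145], [0.539, -0.033, 0.144], [0.538, -0.029, 0.142], [0.537, -0.031, 0.144], [0.538, -0.034, 0.14], [0.537, -0.036, 0.142], [0.536, -0.029, 0.14], [0.535, -0.031, 0.143], [0.535, -0.033, 0.143], [0.535, -0.036, 0.143], [0.533, -0.029, 0.139], [0.533, -0.031, 0.142], [0.533, -0.033, 0.143], [0.532, -0.035, 0.145], [0.531, -0.029, 0.141], [0.531, -0.031, 0.141]]
side table z -0.00042667353684902137
topz 0.09070467642765453 [  196   188   186   139 11010]
((553.9949340820312, -10.502960205078125), (222.8136749267578, 301.97760009765625), 4.756515979766846)
dark 577 ((555.12841796875, -33.51811218261719), (77.71585845947266, 188.75689697265625), 4.676271438598633) [ 0.5775656  -0.02902711  0.12454262] 0.12500666310096264
hi 59 [[0.54, -0.027, 0.141], [0.541, -0.028, 0.141], [0.542, -0.03, 0.142], [0.536, -0.028, 0.142], [0.537, -0.03, 0.142], [0.539, -0.031, 0.143], [0.542, -0.031, 0.14], [0.543, -0.032, 0.141], [0.534, -0.026, 0.139], [0.534, -0.028, 0.141], [0.535, -0.03, 0.141], [0.536, -0.031, 0.142], [0.538, -0.031, 0.14], [0.54, -0.033, 0.14], [0.54, -0.035, 0.142], [0.53, -0.027, 0.14], [0.529, -0.03, 0.143], [0.533, -0.032, 0.142], [0.534, -0.033, 0.142], [0.536, -0.034, 0.141]]
```

```bash
ls pics
```

```text
side0.png
side0z.png
top0.png
top0z.png
wrist0.png
```

View pics/side0z.png

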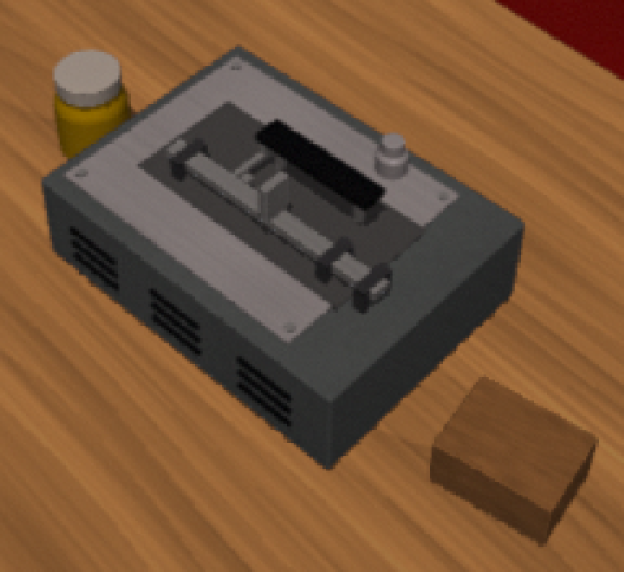

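```bash
cat >> h.py <<'E'
from scipy.spatial.transform import Rotation as Ro
YAW=0.0855;C0=np.array([.5548,-.0113,0])
Rc=Ro.from_euler('z',YAW).as_matrix()
def w(c): return C0+Rc@np.array(c)
def toolR(s):
    q=s['eef_rot'];return Ro.from_quat([q[1],q[2],q[3],q[0]]).as_matrix()
def incase(X): return (np.asarray(X)-C0)@Rc
def plan(goal_case_tcp):
    s=observe();R=toolR(s);print("t",s['time'],"tcp case mm",(incase(s['ee_pos'])*1000).round(1),"F",np.round(s['wrist_force'],2),"w",round(s['width'],4))
    print("axes",R.T.round(3).tolist())
    a=(Rc.T@R)[:,1];ang=np.arctan2(a[1],a[0]);print("tooly angle in case",ang)
    print("shift tool",(R.T@(w(goal_case_tcp)-s['ee_pos'])*1000).round(1), "joints",np.round(s['joint_positions'],2))
E
python3 - <<'E'
from h import *
print("catch",w([.025,-.018,.126]),"tab",w([-.025,-.021,.142]),"keeper",w([-.025,-.113,.113]))
p,d=load("top",0);X=cloud("top",d);c=incase(X)
m=(c[...,2]>.132)&(c[...,2]<.16)&(abs(c[...,0])<.1)&(abs(c[...,1])<.14);print(np.unique(np.c_[np.round(c[m]*1000)],axis=0)[:, :].min(0),np.round(c[m]*1000).max(0),c[m].mean(0)*1000)
m=(c[...,2]>.108)&(c[...,2]<.14)&(c[...,0]>.05)&(c[...,0]<.11)&(abs(c[...,1])<.14);print("standoff",c[m].mean(0)*1000,c[m].max(0))
print("inplane side tab/catch corners", (incase(onplane("top",[[289,220],[335,215]],.126))*1000).round(1))
plan([0,-.048,.25])
E
```

```text
catch [ 0.5812458  -0.02709935  0.126     ] tab [ 0.53168464 -0.03435819  0.142     ] keeper [ 0.53954106 -0.12602212  0.113     ]
[-36. -23. 133.] [ 18.  -3. 145.] [-24.70289282 -18.43672219 141.51527048]
standoff [ 80.72172595 -41.92370661 116.91300131] [ 0.09427694 -0.0307241   0.12473289]
inplane side tab/catch corners [[ 31.1  35.4 126. ]
 [ 29.1 -74.  126. ]]
t 0.15 tcp case mm [-356.9  652.3  222.7] F [ 0.5   0.17 -0.97] w 0.085
axes [[-0.0, -0.001, -1.0], [0.23, 0.973, -0.001], [0.973, -0.23, -0.0]]
tooly angle in case 1.2535134427751056
shift tool [ -26.9 -554.   557.6] joints [ 1.23  0.49  1.56  0.    1.09 -0.11]
```

```bash
python3 -m jog '[[[-0.005,-0.02,0.032],0.12,45],[[-0.01,-0.04,0.064],0.24,45],[[-0.015,-0.06,0.096],0.36,45],[[-0.02,-0.08,0.128],0.48,45],[[-0.025,-0.107,0.156],0.6,45],[[-0.027,-0.134,0.184],0.72,45],[[-0.027,-0.161,0.212],0.84,45],[[-0.027,-0.188,0.24],0.96,45]]'; python3 -c "
from h import *
plan([0,-.048,.25])"
```

```text
time: 0.82
ee_pos: [0.3345, 0.3685, 0.2502]
eef_rot: [0.584, 0.399, 0.584, -0.398]
wrist_force: [0.6, 1.0, 0.3]
width: 0.0384
t 0.8167 tcp case mm [-187.   397.2  250.2] F [0.56 0.98 0.31] w 0.0384
axes [[0.0, 0.0, -1.0], [0.931, 0.365, 0.0], [0.365, -0.931, -0.0]]
tooly angle in case 0.28779506917062386
shift tool [2.0e-01 5.3e+01 4.8e+02] joints [0.7  0.28 1.83 0.   1.03 0.33]
```

```bash
python3 -m jog '[[[0,0.005,0.04],0.1,45],[[0,0.01,0.08],0.2,45],[[0,0.015,0.12],0.288,45],[[0,0.02,0.16],0.288,45],[[0,0.025,0.2],0.288,45],[[0,0.03,0.24],0.288,45],[[0,0.035,0.28],0.288,45],[[0,0.04,0.32],0.288,45]]'; python3 -c "
from h import *
plan([0,-.048,.25])"
```

```text
time: 1.48
ee_pos: [0.49, 0.0857, 0.2501]
eef_rot: [0.522, 0.477, 0.522, -0.477]
wrist_force: [0.9, 1.3, 0.4]
width: 0.0384
t 1.4833 tcp case mm [-56.3 102.2 250.1] F [0.94 1.32 0.41] w 0.0384
axes [[0.0, 0.0, -1.0], [0.996, 0.091, 0.0], [0.091, -0.996, -0.0]]
tooly angle in case 0.0053879173746674515
shift tool [1.000e-01 5.550e+01 1.505e+02] joints [ 0.04  0.28  1.83  0.    1.03 -0.05]
```

```bash
python3 -m jog '[[[0,0.013,0.038],0,45],[[0,0.026,0.076],0,45],[[0.01,0.04,0.114],0,45],[[0.025,0.0555,0.15],0.005,45],[[0.05,0.0555,0.15],0.005,45],[[0.05,0.0555,0.15],0.005,45]]'; python3 - <<'E'
from h import *
plan([0,-.048,.2])
s=observe()
p,d=read_camera("wrist");cv2.imwrite("pics/wrist1.png",p[:,:,::-1]);np.savez("wrist1.npz",p=p,d=d)
q,e=read_camera("side");np.savez("side1.npz",p=q,d=e);cv2.imwrite("pics/side1z.png",cv2.resize(q[130:370,180:420,::-1],None,fx=2.4,fy=2.4,interpolation=3))
i=camera_info("wrist");K=np.array(i['intrinsics']);D=np.array(i['dist']);T=np.array(i['T_tool_cam'])
v,u=np.mgrid[:420,:560];r=cv2.undistortPoints(np.stack([u,v],-1).reshape(-1,1,2).astype(float),K,D).reshape(420,560,2)
Ct=np.dstack([r*d[...,None],d])@T[:3,:3].T+T[:3,3]
c=incase(Ct@toolR(s).T+s['ee_pos'])*1000
np.save("wc1.npy",np.stack([c,Ct*1000]))
dark=(p.max(2)<40)&(c[...,2]>118)&(c[...,2]<132)&(c[...,0]>0)
print("bar",dark.sum(),c[dark].min(0),c[dark].max(0))
f=(d>0)&(Ct[...,0]>-.02)&(Ct[...,0]<.04)&(abs(Ct[...,1])<.06)&(abs(Ct[...,2])<.02)
for sg in(-1,1):
  g=f&(Ct[...,1]*sg>0);print("finger",g.sum(),np.percentile(Ct[g]*1000,[1,50,99],axis=0).round(1).tolist())
E
```

```text
time: 1.98
ee_pos: [0.5571, -0.0581, 0.1959]
eef_rot: [0.518, 0.478, 0.522, -0.48]
wrist_force: [0.1, 0.9, 0.5]
width: 0.0382
t 1.9833 tcp case mm [ -1.7 -46.8 195.9] F [0.08 0.92 0.47] w 0.0382
axes [[-0.006, 0.002, -1.0], [0.997, 0.083, -0.006], [0.083, -0.997, -0.002]]
tooly angle in case -0.002542214484346142
shift tool [-4.1  1.6  1.1] joints [-0.22  0.43  1.75  0.    0.97 -0.3 ]
bar 1920 [ 12.63928155 -36.21878062 123.45676224] [ 35.42886041  37.31310658 127.70617565]
finger 228 [[-20.0, -33.1, -12.4], [-16.7, -22.1, -7.9], [-9.6, -20.4, 9.4]]
finger 223 [[-19.9, 17.4, -12.3], [-16.5, 18.6, -8.0], [-9.5, 29.9, 9.6]]
```

View pics/wrist1.png

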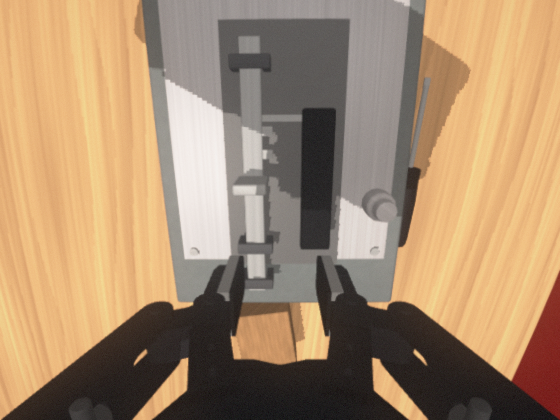

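View pics/side1z.png

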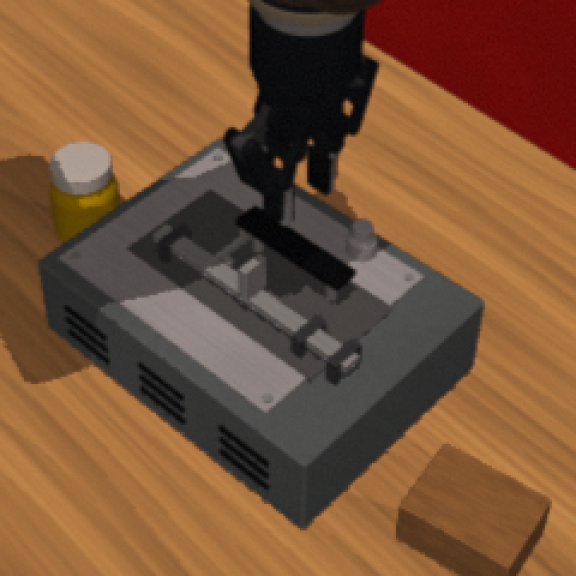

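```bash
python3 - <<'E'
import numpy as np
c,t=np.load("wc1.npy")
for u in (222,230,234,238,241,320,324,330,336):
  print(u,[(v,t[v,u].round(0).astype(int).tolist()) for v in range(252,340,8)])
m=(c[...,2]>130)&(c[...,2]<150)&(c[...,0]<-5)&(c[...,0]>-45)&(abs(c[...,1]+20)<15)&(t[...,0]>0)
print("tab",c[m].min(0),c[m].max(0),m.sum())
E
```

```text
222 [(252, [104, -56, 44]), (260, [106, -57, 53]), (268, [-19, -30, -8]), (276, [-27, -29, -7]), (284, [-41, -26, -12]), (292, [-45, -25, -11]), (300, [-54, -24, -13]), (308, [-58, -23, -12]), (316, [-61, -22, -11]), (324, [-74, -20, -18]), (332, [-76, -19, -17])]
230 [(252, [105, -49, 44]), (260, [-18, -26, -12]), (268, [-26, -25, -12]), (276, [-34, -24, -12]), (284, [-40, -23, -11]), (292, [-47, -22, -12]), (300, [-47, -22, -8]), (308, [-46, -22, -4]), (316, [-47, -22, 0]), (324, [-49, -22, 2]), (332, [-50, -22, 5])]
234 [(252, [104, -45, 43]), (260, [-19, -24, -12]), (268, [-26, -23, -12]), (276, [-34, -22, -12]), (284, [-40, -21, -12]), (292, [-44, -21, -10]), (300, [-44, -21, -6]), (308, [-46, -21, -4]), (316, [-47, -21, 0]), (324, [-46, -21, 4]), (332, [-46, -21, 8])]
238 [(252, [84, -38, 33]), (260, [-20, -22, -12]), (268, [-27, -21, -12]), (276, [-29, -21, -9]), (284, [-33, -20, -7]), (292, [-34, -20, -4]), (300, [-35, -21, 0]), (308, [-36, -21, 3]), (316, [-37, -21, 7]), (324, [152, -53, 164]), (332, [151, -53, 176])]
241 [(252, [83, -35, 33]), (260, [-17, -21, -11]), (268, 
[... 591 characters left out ...]
(300, [-41, 18, -4]), (308, [-42, 18, 0]), (316, [-41, 18, 4]), (324, [-43, 18, 6]), (332, [-45, 18, 10])]
330 [(252, [104, 46, 43]), (260, [-18, 23, -11]), (268, [-27, 22, -12]), (276, [-34, 21, -12]), (284, [-40, 20, -12]), (292, [-47, 19, -12]), (300, [-47, 19, -8]), (308, [-46, 19, -4]), (316, [-47, 19, 0]), (324, [-48, 19, 3]), (332, [-49, 19, 6])]
336 [(252, [103, 51, 43]), (260, [103, 52, 51]), (268, [-20, 26, -8]), (276, [-34, 23, -12]), (284, [-41, 22, -12]), (292, [-46, 21, -11]), (300, [-54, 20, -13]), (308, [-58, 19, -13]), (316, [-63, 18, -13]), (324, [-73, 16, -17]), (332, [-76, 16, -17])]
tab [-37.80552643 -21.70300403 130.28763115] [-13.70230631 -13.7770219  143.38581209] 471
```

```bash
python3 - <<'E'
from h import *
for n in("side",):
    p,d=load(n,1);c=incase(cloud(n,d))*1000
    m=(d>0)&(c[...,2]>135)&(abs(c[...,0])<70)&(c[...,1]<20)&(c[...,1]>-120)
    m&=~((c[...,2]<148)&(c[...,1]>-25))
    for sg in(-1,1):
        g=m&(c[...,0]*sg>0); q=c[g];q=q[np.argsort(q[:,2])]
        print(sg,g.sum(),q[:12].round(0).astype(int).tolist())
        h=np.histogram(q[:,2],bins=np.arange(135,300,10));print(h[0])
print([ (c[v,u].round().astype(int).tolist()) for u,v in [(314,206),(313,208),(315,209),(296,219),(297,221),(294,222)]])
E
```

```text
-1 6520 [[-27, -48, 208], [-23, -54, 209], [-29, -52, 209], [-28, -51, 210], [-29, -55, 211], [-22, -55, 211], [-23, -54, 212], [-28, -54, 212], [-27, -51, 212], [-32, -39, 213], [-22, -55, 214], [-33, -51, 214]]
[  0   0   0   0   0   0   0  18  51  54  35  29 122  94 165 110]
1 1812 [[16, -50, 208], [19, -53, 208], [17, -47, 208], [16, -43, 208], [18, -37, 209], [17, -40, 209], [16, -52, 209], [18, -55, 210], [17, -42, 210], [17, -47, 210], [17, -39, 210], [17, -51, 211]]
[  0   0   0   0   0   0   0  34  56  50  70  67  75  53 102  91]
[[17, -49, 216], [17, -47, 210], [17, -51, 211], [-33, -51, 221], [-32, -53, 217], [31, 11, 127]]
```

Both cameras put the fingertips about 13 mm behind the TCP, whereas the text says 25 mm ahead. I'll go down in steps and watch the contact force and the images.

```bash
python3 -m jog '[[[0.015,0.002,0],0,45],[[0.03,0.002,0],0,45],[[0.037,0.002,0],0,45],[[0.037,0.002,0],0,45],[[0.037,0.002,0],0,45]]'; python3 - <<'E'
from h import *
plan([0,-.048,.2])
q,e=read_camera("side");np.savez("side2.npz",p=q,d=e);cv2.imwrite("pics/side2z.png",cv2.resize(q[130:370,180:420,::-1],None,fx=2.4,fy=2.4,interpolation=3))
c=incase(cloud("side",e))*1000
m=(e>0)&(c[...,2]>148)&(abs(c[...,0])<70)&(c[...,1]<20)&(c[...,1]>-120)
for sg in(-1,1):
    g=m&(c[...,0]*sg>0); q=c[g];q=q[np.argsort(q[:,2])];print(q[:12].round(0).astype(int).tolist())
E
```

```text
time: 2.5
ee_pos: [0.5606, -0.0558, 0.1642]
eef_rot: [0.522, 0.478, 0.521, -0.478]
wrist_force: [0.4, -0.8, 0.2]
width: 0.0384
t 2.5 tcp case mm [  2.  -44.8 164.2] F [ 0.44 -0.79  0.23] w 0.0384
axes [[0.001, -0.0, -1.0], [0.996, 0.087, 0.001], [0.087, -0.996, 0.0]]
tooly angle in case 0.0015951824792541822
shift tool [-35.8  -1.9   3.2] joints [-0.22  0.47  1.78  0.    0.89 -0.3 ]
[[-23, -46, 171], [-23, -50, 172], [-21, -53, 174], [-25, -50, 175], [-24, -51, 176], [-24, -49, 176], [-21, -53, 177], [-24, -54, 178], [-20, -55, 178], [-19, -53, 178], [-24, -51, 178], [-30, -44, 180]]
[[21, -43, 173], [20, -36, 173], [21, -45, 174], [20, -48, 174], [22, -49, 174], [20, -41, 175], [20, -38, 176], [20, -43, 176], [21, -44, 176], [20, -36, 177], [18, -54, 177], [20, -33, 177]]
```

View pics/side2z.png

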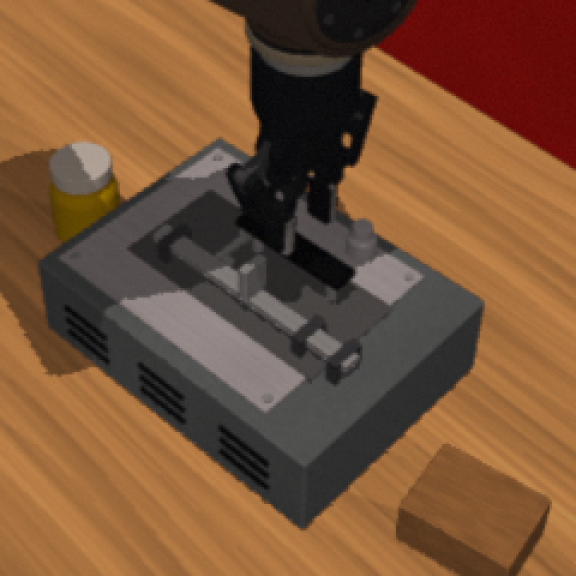

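The side view shows both fingertips at z of about 172 mm, hanging over the bar and the bolt and clear of the tab. I'll keep going down.

```bash
python3 -m jog '[[[0.015,-0.001,0.001],0,45],[[0.03,-0.001,0.001],0,45],[[0.036,-0.001,0.001],0,45],[[0.036,-0.001,0.001],0,45],[[0.036,-0.001,0.001],0,45]]'; python3 - <<'E'
from h import *
plan([0,-.048,.1175])
q,e=read_camera("side");np.savez("side3.npz",p=q,d=e);cv2.imwrite("pics/side3z.png",cv2.resize(q[170:310,230:370,::-1],None,fx=4,fy=4,interpolation=3))
c=incase(cloud("side",e))*1000
m=(e>0)&(c[...,2]>129)&(abs(c[...,0])<70)&(c[...,1]<-29)&(c[...,1]>-70)
for sg in(-1,1):
    g=m&(c[...,0]*sg>0); q=c[g];q=q[np.argsort(q[:,2])];print(q[:12].round(0).astype(int).tolist())
E
```

```text
time: 2.97
ee_pos: [0.5598, -0.0575, 0.1278]
eef_rot: [0.521, 0.478, 0.521, -0.478]
wrist_force: [0.2, 0.9, -0.0]
width: 0.0385
t 2.9667 tcp case mm [  1.1 -46.4 127.8] F [ 0.18  0.95 -0.03] w 0.0385
axes [[0.001, -0.0, -1.0], [0.996, 0.086, 0.001], [0.086, -0.996, 0.0]]
tooly angle in case 0.0006437068909991838
shift tool [10.3 -1.1  1.6] joints [-0.22  0.52  1.81  0.    0.81 -0.31]
[[-25, -50, 137], [-25, -53, 138], [-26, -52, 141], [-25, -50, 141], [-25, -53, 141], [-23, -56, 142], [-30, -50, 142], [-25, -55, 142], [-27, -57, 143], [-21, -56, 143], [-31, -43, 143], [-25, -53, 144]]
[[21, -49, 135], [21, -47, 136], [19, -43, 137], [20, -52, 138], [19, -41, 139], [20, -42, 139], [19, -46, 140], [19, -38, 140], [19, -50, 140], [19, -35, 140], [21, -49, 140], [19, -40, 141]]
```

View pics/side3z.png

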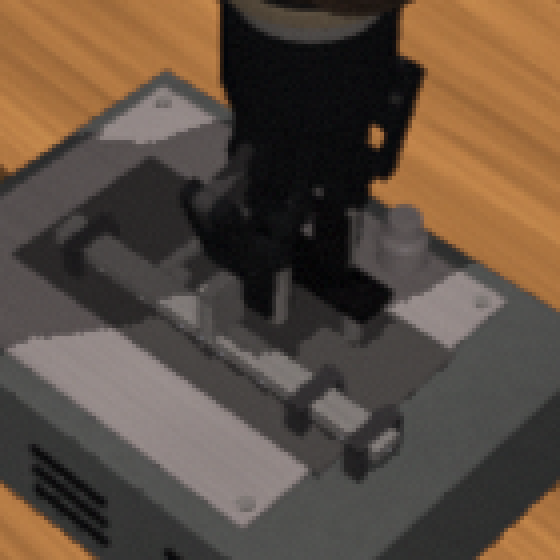

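```bash
python3 -m jog '[[[0.006,0,0],0,45],[[0.009,0,0],0,45],[[0.011,0,0],0,45],[[0.013,0,0],0,45],[[0.013,0,0],0,45],[[0.013,0,0],0,45]]'; python3 - <<'E'
from h import *
plan([0,-.048,.1175])
E
```

```text
time: 3.52
ee_pos: [0.5595, -0.0575, 0.1142]
eef_rot: [0.521, 0.478, 0.521, -0.478]
wrist_force: [-1.2, 0.4, 3.6]
width: 0.0388
t 3.5167 tcp case mm [  0.8 -46.5 114.2] F [-1.17  0.4   3.64] w 0.0388
axes [[0.0, 0.0, -1.0], [0.996, 0.086, 0.0], [0.086, -0.996, -0.0]]
tooly angle in case 0.000528633810562625
shift tool [-3.3 -0.8  1.5] joints [-0.22  0.54  1.83  0.    0.78 -0.31]
```

Contact registers at 3.6 N. I'll press about 5 mm further.

```bash
python3 -m jog '[[[0.002,0,0],0,45],[[0.004,0,0],0,45],[[0.005,0,0],0,45],[[0.005,0,0],0,45],[[0.005,0,0],0,45]]'; python3 - <<'E'
from h import *
plan([0,-.048,.1175])
q,e=read_camera("side");np.savez("side4.npz",p=q,d=e);cv2.imwrite("pics/side4z.png",cv2.resize(q[170:310,230:370,::-1],None,fx=4,fy=4,interpolation=3))
plan([0,-.048,.1175])
for k in(3,4):
    p,d=load("side",k);c=incase(cloud("side",d))*1000
    m=(d>0)&(c[...,2]>108)&(c[...,2]<135)&(abs(c[...,0]-25)<14)&(c[...,1]<-58)&(c[...,1]>-72)&(p.max(2)<50);print(k,m.sum(),np.percentile(c[m][:,2],[50,75,90]))
E
```

```text
time: 3.93
ee_pos: [0.5596, -0.0575, 0.1091]
eef_rot: [0.521, 0.478, 0.521, -0.478]
wrist_force: [-0.9, -0.0, 5.2]
width: 0.0389
t 3.9333 tcp case mm [  0.8 -46.5 109.1] F [-0.95 -0.02  5.16] w 0.0389
axes [[0.0, 0.0, -1.0], [0.996, 0.086, 0.0], [0.086, -0.996, -0.0]]
tooly angle in case 0.0004985904685270706
shift tool [-8.4 -0.8  1.5] joints [-0.22  0.55  1.83  0.    0.77 -0.31]
t 3.9833 tcp case mm [  0.8 -46.5 109.2] F [-0.97  0.39  5.62] w 0.0385
axes [[0.0, 0.0, -1.0], [0.996, 0.086, 0.0], [0.086, -0.996, -0.0]]
tooly angle in case 0.0004429111911316252
shift tool [-8.3 -0.8  1.5] joints [-0.22  0.55  1.83  0.    0.77 -0.31]
3 86 [124.48245867 125.83827295 126.86573519]
4 85 [117.14991098 118.10581187 118.94981267]
```

View pics/side4z.png

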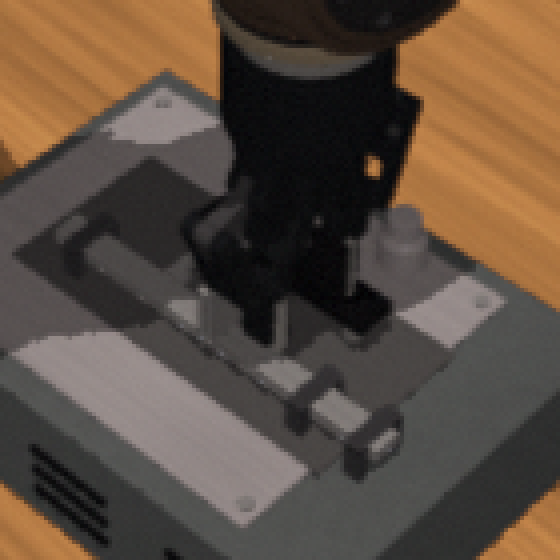

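The bar is down about 7 mm at 5.4 N and the bolt hasn't moved. Now I'll slide towards +y, which is tool -z.

```bash
python3 -m jog '[[[0,0,-0.006],0,45],[[0,0,-0.012],0,45],[[0,0,-0.018],0,45],[[0,0,-0.023],0,45],[[0,0,-0.028],0,45],[[0,0,-0.032],0,45],[[0,0,-0.032],0,45]]'; python3 -c "
from h import *
plan([0,.006,.109])"
```

```text
time: 4.57
ee_pos: [0.5573, -0.0257, 0.1094]
eef_rot: [0.522, 0.478, 0.521, -0.478]
wrist_force: [0.9, -2.3, 6.1]
width: 0.0382
t 4.5667 tcp case mm [  1.2 -14.6 109.4] F [ 0.89 -2.26  6.1 ] w 0.0382
axes [[0.001, -0.001, -1.0], [0.996, 0.086, 0.001], [0.086, -0.996, 0.001]]
tooly angle in case 0.0008195520344758593
shift tool [  0.3  -1.2 -20.6] joints [-0.16  0.54  1.84 -0.    0.76 -0.25]
```

Pushing against 2.3 N of friction with the catch still at 6 N. I'll push on.

```bash
python3 -m jog '[[[0,0,-0.005],0,45],[[0,0,-0.01],0,45],[[0,0,-0.014],0,45],[[0,0,-0.017],0,45],[[0,0,-0.019],0,45],[[0,0,-0.019],0,45]]'; python3 - <<'E'
from h import *
plan([0,.006,.109])
for n in("side","top"):
    q,e=read_camera(n);np.savez(f"{n}5.npz",p=q,d=e);c=incase(cloud(n,e))*1000
    if n=="side":cv2.imwrite("pics/side5z.png",cv2.resize(q[170:310,230:370,::-1],None,fx=4,fy=4,interpolation=3))
    m=(e>0)&(c[...,2]>128)&(c[...,2]<146)&(abs(c[...,0]+25)<13)&(c[...,1]>8)&(c[...,1]<60);print(n,m.sum(),np.percentile(c[m],[2,50,98],axis=0).round(1).tolist() if m.any() else 0)
E
```

```text
time: 5.07
ee_pos: [0.5556, -0.0071, 0.1094]
eef_rot: [0.522, 0.478, 0.521, -0.478]
wrist_force: [0.6, -2.3, 5.2]
width: 0.0384
t 5.0667 tcp case mm [  1.2   4.2 109.4] F [ 0.65 -2.27  5.18] w 0.0384
axes [[0.001, -0.0, -1.0], [0.996, 0.086, 0.001], [0.086, -0.996, 0.001]]
tooly angle in case 0.0005686028373610766
shift tool [ 0.3 -1.2 -1.8] joints [-0.13  0.54  1.85 -0.    0.76 -0.22]
side 41 [[-37.6, 9.1, 128.1], [-35.1, 17.8, 135.5], [-30.2, 23.1, 142.0]]
top 0 0
```

View pics/side5z.png

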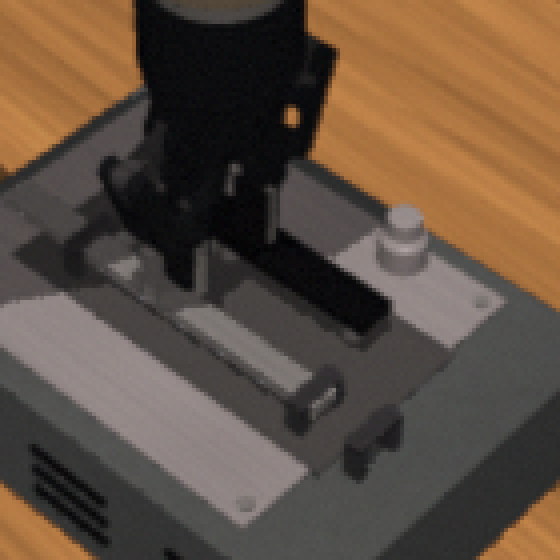

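The side view shows the bolt out of the keeper, with its tip now at strap (320,400), and the tab at y of about +19, so it is drawn about 40 mm. I'll push gently on to the stop.

```bash
python3 -m jog '[[[0,0,-0.001],0,45],[[0,0,-0.002],0,45],[[0,0,-0.003],0,45],[[0,0,-0.003],0,45]]'; python3 -c "
from h import *
plan([0,.006,.109])"
```

```text
time: 5.5
ee_pos: [0.5555, -0.0049, 0.1093]
eef_rot: [0.522, 0.478, 0.52, -0.478]
wrist_force: [0.4, -8.8, 6.1]
width: 0.0384
t 5.5 tcp case mm [  1.2   6.3 109.3] F [ 0.37 -8.82  6.09] w 0.0384
axes [[0.001, -0.002, -1.0], [0.996, 0.086, 0.001], [0.086, -0.996, 0.002]]
tooly angle in case 0.0010381688393740693
shift tool [ 0.3 -1.2  0.3] joints [-0.13  0.54  1.85 -0.    0.76 -0.21]
```

The force has risen to 8.8 N, so the bolt is on its stop. Next I'll ease off the tab and lift straight up so the catch can rise.

```bash
python3 -m jog '[[[0,0,0.003],0,45],[[0,0,0.005],0,45],[[-0.005,0,0.005],0,45],[[-0.015,0,0.005],0,45],[[-0.04,0,0.005],0,45],[[-0.075,0,0.005],0,45],[[-0.11,0,0.005],0,45],[[-0.11,0,0.005],0,45]]'; python3 - <<'E'
from h import *
plan([0,.006,.109])
for n in("side","top"):
    q,e=read_camera(n);np.savez(f"{n}6.npz",p=q,d=e);c=incase(cloud(n,e))*1000
    if n=="side":cv2.imwrite("pics/side6z.png",cv2.resize(q[130:370,180:420,::-1],None,fx=2.4,fy=2.4,interpolation=3))
    m=(e>0)&(c[...,2]>132)&(c[...,2]<146)&(abs(c[...,0]+25)<13)&(c[...,1]>8)&(c[...,1]<60);print(n,"tab",m.sum(),np.percentile(c[m],[2,50,98],axis=0).round(1).tolist() if m.any() else 0)
    m=(e>0)&(c[...,2]>112)&(c[...,2]<135)&(abs(c[...,0]-25)<10)&(c[...,1]<30)&(c[...,1]>-70)&(q.max(2)<45);print("bar z",m.sum(),np.median(c[m][:,2]) if m.any() else 0)
E
```

```text
time: 6.17
ee_pos: [0.5571, -0.0089, 0.2256]
eef_rot: [0.524, 0.48, 0.519, -0.476]
wrist_force: [0.8, 0.8, 0.8]
width: 0.0381
t 6.1667 tcp case mm [  2.5   2.2 225.6] F [0.75 0.81 0.8 ] w 0.0381
axes [[0.009, -0.001, -1.0], [0.996, 0.086, 0.008], [0.086, -0.996, 0.002]]
tooly angle in case 0.000724774762741374
shift tool [116.6  -3.5  -4. ] joints [-0.13  0.39  1.73  0.    1.01 -0.22]
side tab 74 [[-37.4, 16.8, 132.2], [-27.1, 19.3, 140.0], [-14.6, 25.6, 143.4]]
bar z 383 125.24237508856272
top tab 0 0
bar z 0 0
```

View pics/side6z.png

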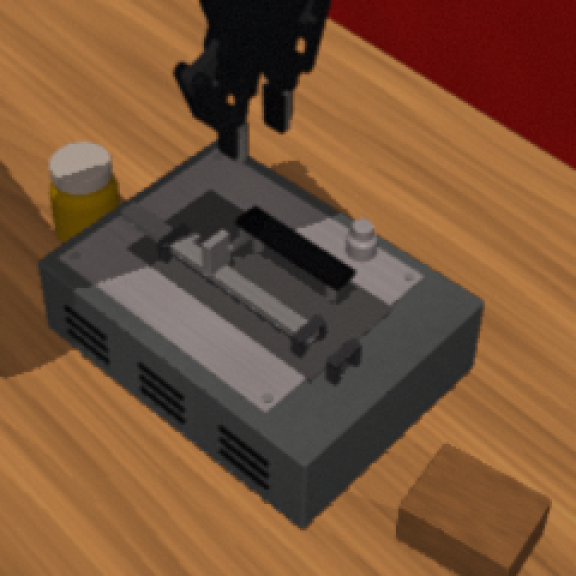

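The bolt is drawn, with its tab spanning y of about 17 to 25 mm. The catch is back up at z of about 125 mm, and the bystanders look unmoved. I'll settle the arm, check again and hand in.

```bash
python3 -m jog '[[[-0.02,0,0],0,45],[[-0.02,0,0],0,45],[[-0.02,0,0],0,45],[[-0.02,0,0],0,45]]'; python3 - <<'E'
from h import *
def blob(k):
    p,d=load("side",k);c=incase(cloud("side",d))*1000;o={}
    h=cv2.cvtColor(p,cv2.COLOR_RGB2HSV)
    m=(c[...,2]>30)&(c[...,2]<60)&(c[...,1]<-160)&(c[...,1]>-320)&(abs(c[...,0])<130);o['carton']=c[m].mean(0).round(1)
    m=(c[...,2]>98)&(c[...,2]<126)&(c[...,0]>60)&(c[...,0]<105)&(abs(c[...,1])<100);o['standoff']=c[m].mean(0).round(1)
    m=(c[...,2]>75)&(c[...,2]<95)&(c[...,1]>155)&(c[...,1]<300)&(abs(c[...,0])<130);o['tub']=c[m].mean(0).round(1)
    return o
print(blob(0));print(blob(6))
s=observe();print(np.round(s['wrist_force'],2),s['time'])
sign_off()
E
```

```text
time: 6.6
ee_pos: [0.5548, -0.0087, 0.2379]
eef_rot: [0.52, 0.478, 0.522, -0.478]
wrist_force: [-0.2, -0.5, 0.2]
width: 0.0384
{'carton': array([ -26.7, -242.6,   43.6]), 'standoff': array([ 77.6, -43.8, 111.7]), 'tub': array([ -2. , 218.9,  83.4])}
{'carton': array([ -26.9, -242.6,   43.5]), 'standoff': array([ 77.4, -43.8, 111.8]), 'tub': array([ -2. , 219. ,  83.3])}
[-0.18 -0.5   0.16] 6.6
the job is handed in; nothing more can be done
```

The hatch is unlocked, and I handed the job in at about 6.6 s. The sign-off gives no verdict, so the results below are my own measurements.

**What I did:** One fingertip held the catch down about 7 mm, at 5–6 N. The other pushed the tab along until the push force jumped to 8.8 N, which I took as the bolt's stop. I then backed off the tab, lifted straight up and moved clear.

**Last checks:**
- **Bolt:** the tab is at case y of about +21 mm, which means about 42 mm drawn. The side view shows the bolt out of its keeper.
- **Catch:** its top is back at about 125 mm, against 124.5–126 mm before pressing, so it has sprung up.
- **Bystanders:** the carton, standoff and tub moved less than 0.3 mm. I did not measure the screwdriver, but the arm never went near it.
- **Robot:** it is clear of everything, with wrist force at about zero.

**What disagreed or failed:**
- **Fingertip position:** the text puts the tips 25 mm ahead of the TCP. Both cameras showed them 8–13 mm behind it at this opening, and contact agreed, so I used the measured value.
- **Top camera:** it gave no reading of the tab or bar at the end, probably because the arm was in the way. The final bolt and catch values come from the side camera only.

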